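# Fit the lens barrel in the column clamp and lock it

## Robot

A 7-joint arm with a two-finger parallel gripper is mounted at the origin on the work surface. World frame = base frame: x ahead of the robot, y to its left, z up, the work surface at z = 0. Lengths are in m, angles in degrees, forces in N, time in s.
With the tool pointing down it reaches from about 0.425 to 0.875 m from the base axis. Payload 4.7 kg.
Tool frame: the origin (TCP) lies on the centre line of the jaws, within the pads' length; the fingertips stand 8 mm ahead of it and the grasp point (between the pads) lies 11 mm behind it; z points along the fingers, y is the direction in which the jaws open and shut (so a half turn about z gives the same grasp; the last joint's range is limited). The gripper opens to 87 mm and grips with 3 to 60 N. Pads are 19 mm wide; open, the fingers measure 117 mm over their backs; the gripper's body (75 mm by 190 mm) begins 51 mm behind the grasp point.
Start: joints at [-63.707, 18.392, -4.016, 83.108, 1.295, 78.541, -3.26], TCP at [0.28, 0.587, 0.231] pointing down, gripper open.
Joint ranges: [-163.93, 163.93], [-17.29, 119.83], [-79.2, 71.16], [3.27, 140.29], [-89.18, 269.18], [5.43, 117.66], [-154.24, 154.24]. Speed limits (degrees/s): [147.25, 147.25, 180, 180, 180, 180, 180].

## Interface

Orientations are given as [roll, pitch, yaw] about the fixed x, y, z axes, in that order (R = Rz(yaw) Ry(pitch) Rx(roll)).
In Python, from cell import env gives the robot as it stands. The module is installed in compiled form; this text tells all that it offers.
- The arm moves only by the tool move_arm, never from a script. Its argument "steps" is a list of rows, each a list of 2 entries, a list of its own where there are three numbers: the shift along the tool's x, y, z in m, then the turn about the tool's z in rad. A call has 1 to 20 rows; each row is the pose to reach, as a shift and turn from the pose commanded when the call began, along the tool's axes at that moment; what a row does not reach only later rows make up. A row lasts 1/8 s, in which the tool goes at most 62.5 mm and 10.7 degrees, less where a joint would pass 70% of its speed; a pose out of reach is approached as far as the arm can. A call with a gripper value outside its range is refused whole. "hand" is the closure, from -1 (fully open) to 1 (shut), set as the call begins (left out, the last holds). The fingers move at their own pace and stop on an object; "squeeze" is the grip in N (left out, the last holds). Time passes only in rows, so rows that repeat a pose let the fingers close. It gives the time, the measured TCP pose, the force and the opening at its end, in the units of the state.
- env.get_obs(): the state, without advancing time (a new reading comes with each control period).
- env.read_camera(name): name is "side" or "top" or "wrist"; returns (picture, depth): 480x640x3 uint8, red, green, blue; 480x640 float32, m along the optical axis (not along the pixel's ray), 0 where there is no reading.
- env.calibration(name): a dict with "intrinsics" (3x3 intrinsics, pixels), "D" ([k1, k2, p1, p2, k3] as OpenCV has them; the pictures are not rectified), "position" and "orientation" of the camera in the world; the wrist camera has in their place "mount" (4x4, takes a point from camera to tool coordinates, whose origin is the TCP and whose axes are the flange's). Camera axes: x right, y up, looking along -z (the intrinsics and any distortion apply to the point x, -y, -z); pixel columns grow to the right and rows downward; lengths in m; the calibration is good to about 2 mm. A picture is of the moment at which its call begins: read the wrist's pose just before it. calibration takes no time and is no camera call.
- env.sign_off(): hands the job in, once; it reports no verdict.
Trained networks look in the newest picture that a camera, given by its name, has taken for a name from the list of things; names that differ only in an ending like _2 or _b are one class to them, and where a whole thing is asked for, a point or a joint stands for the part that bears it (a point fixed in the world has none). Each returns a list of dicts, best first, with "conf" (0 to 1); they miss things now and then, are a little off and sometimes report something else, mostly with a low value. They report only what shows in the picture. A call takes as long as a camera call. They do not tell look-alikes from the thing itself.
- env.cut_out(camera, query): "region" (480x640 bool, what is visible of it) and "uv" ([column, row] in pixels, amid what is visible of it).
The state is a dict: "time_s": time; "qpos": joint angles; "joint_velocities": joint speeds; "effort": joint torques, N m; "tool_pos": TCP position; "tool_rot": TCP orientation; "force": force on the tool from outside, world axes, zero at the start; "wrist_torque": the same for the moment, N m; "grip_width": finger opening in m.
Only numpy, scipy, OpenCV 4.12 (cv2) and the standard library are available. Lean on these libraries where they do the work, as an engineer would, in place of code of your own. Each camera call takes 0.05 s, during which the arm holds its last target. There are 200 camera calls.

## Task

Fit the long lens barrel into the clamp of the column stand: the bore is a close fit, so feel for the entry, then slide the barrel gently down, without dropping or forcing it, until its shoulder sits fully home on the clamp. Then swing the clamp lever right round to lock it, let go, and leave the short barrel and the other things where they are.

Things in the scene. Friction and masses are not known exactly. Their poses are not given: they have to be found in the camera images.
- long_barrel: Taller black lens barrel, upright, 120-250 g, hanging by its shoulder in a well. Origin on its axis at the UNDERSIDE OF ITS SHOULDER, z up. Above it: shoulder disc 42 mm dia, 6 mm thick, then body 34 mm dia up to +52 mm (grip at about +30 mm). Below it: spigot 30 mm dia down to -40 mm, foot chamfered 2 mm per side over 3 mm. Round: its yaw is free.
- short_barrel: Shorter black barrel in the stand's other well; leave it. Origin likewise at its shoulder's underside; shoulder 42 mm dia, body 28 mm dia up to only +30 mm, spigot 25 mm dia down to -30 mm.
- lens_stand: White block, fixed, 70 mm (its x) by 150 mm (its y), 50 mm high; origin under its centre on the table. Two wells of 34 mm bore, 46 mm deep, at y = -40 and +40 mm, a barrel in each (either way round), shoulders on the block's top. Fingers closing along the stand's x clear the other barrel.
- column_stand: Fixed. Origin on the table below the clamp bore's axis, z up. Clamp head (aluminium) x -40 to +30, y -30 to +30, z 75 to 109 mm. Column 157 mm high and black carriage (top 112 mm) fill x +62 to +118, y -33 to +55 mm. Foot plate (x -40 to +125, y +-60) and specimen stage are under 36 mm high. Opening the fingers along its y clears the column.
- bore_mouth (a point): Centre of the bore's mouth on the flat top of the clamp head, 109 mm above the table; axes as column_stand. The vertical bore, 31 mm dia, goes right through the 34 mm thick head (the 10 mm lever slot crosses it at mid height). With the barrel home, the barrel's origin lies here.
- lever_pivot (a point): Axis of the clamp lever's vertical pin, at lever height (column_stand frame: x -25.7, y 0, z 92 mm). Axes as column_stand.
- lever_tip (a point): Centre of the 16 mm black ball on top of the lever's hand grip, 70 mm out from the pivot's axis and 138 mm above the table. The lever is a level bar 10 mm wide, 8 mm high, at 92 mm; at its outer end the grip, an upright round rod of 10 mm dia, rises to the ball. Push the rod sideways with shut fingers, tips at about 115 mm height.
- clamp_lever (a joint): Lever angle, rad, growing anticlockwise from above; starts at 0 to 0.25. 0 (open): lever points along column_stand's -x. 1.571 (stop, locked): along its -y. Takes 1 to 2 N at the grip, up to about 4 N past 0.9 where its cam nips the barrel; stays where left. Beyond 0.5 the cam closes into the bore.
- driver: Bystander: screwdriver, 160 mm long, lying on the table between the two stands, under 30 mm high; origin on the table at its middle.
- slide_box: Bystander: small lidded slide box 85 x 60 x 29 mm; origin under its centre.
- fluid_bottle: Bystander: amber bottle, 42 mm diameter, 85 mm high; origin under its centre.
Things that resemble listed ones, but are neither listed nor needed, are in the scene too. What is shaped like the long_barrel but yellow is not meant.

How it is judged (in metres and radians):
On the way, in this order (a step that is already met when the one before it is completed fails the run):
1. the long barrel is slid fully home in the clamp bore (z of long_barrel in the frame of bore_mouth between -0.003 and 0.003 m and horizontal distance between long_barrel and bore_mouth below 0.003 m), for 0.2 s.
2. the clamp lever is swung round to lock (value of joint clamp_lever above 1.3 rad), for 0.2 s.
At the end, for the whole second after the job is handed in: The long barrel stands in the clamp bore with its shoulder within 3 mm of the clamp's top and of the bore's axis, upright within 3.4 degrees and at rest, the lever is at 1.3 rad or more (stop at 1.571), and the robot has let go (all of step 1 and angle between long_barrel's own z axis and vertical below 0.06 rad and value of joint clamp_lever above 1.3 rad and linear speed of long_barrel below 0.02 m/s); the robot touches nothing.
It fails at once if the barrel drops into the bore (faster than 0.3 m/s inside it) (z of long_barrel in the frame of bore_mouth between 0.003 and 0.036 m and horizontal distance between long_barrel and bore_mouth below 0.003 m and linear speed of long_barrel above 0.3 m/s).
It fails at once if the barrel is forced against the clamp with more than 100 N (contact force between long_barrel and column_stand above 100 N).
It fails at once if the short barrel is moved more than 30 mm (distance of short_barrel from where it was at the start of the episode above 0.03 m).
It fails at once if a bystander is moved more than 30 mm (distance of any of driver, slide_box, fluid_bottle from where it was at the start of the episode above 0.03 m).
It also fails if it takes over 64 s, if anything falls off the work surface, if the arm or the gripper's body presses on something with over 40 N, if the wrist force passes 120 N, or if a joint passes its speed limit or range.

## Working session

There is one attempt and no reset: what is moved stays moved. The work goes in short steps, Python scripts to look and compute and a tool call to move; the robot and the scene stay as the last step left them, time stands still between calls to the robot, and variables do not carry over. Pictures are saved under pics/ and viewed, about 8 in all and at most 12, crops included, and the job is handed in when it is done.

Besides the shell and the picture viewer there is one more tool, called after "Request:" by a JSON object that holds its "api" and its "payload", one argument or row to a line. move_arm: Moves the arm, as the interface text tells. Its arguments: {"type":"object","properties":{"steps":{"type":"array"},"hand":{"type":"number"},"squeeze":{"type":"number"}},"required":["steps"]}

```bash
mkdir -p pics; cat > h.py <<'E'
import numpy as np, cv2
from scipy.spatial.transform import Rotation as R
from cell import env
def look(cam):
    o=env.get_obs(); rgb,d=env.read_camera(cam); c=env.calibration(cam)
    if 'mount' in c:
        T=np.eye(4); T[:3,:3]=rot(o['tool_rot']); T[:3,3]=o['tool_pos']; T=T@np.array(c['mount'])
    else:
        T=np.eye(4); T[:3,:3]=rot(c['orientation']); T[:3,3]=c['position']
    return rgb,d,c,T
def rot(a):
    a=np.array(a,float)
    return a if a.shape==(3,3) else R.from_euler('xyz',a,degrees=True).as_matrix()
def cloud(d,c,T):
    K=np.array(c['intrinsics']); v,u=np.mgrid[:480,:640]
    p=cv2.undistortPoints(np.stack([u,v],-1).reshape(-1,1,2).astype(np.float64),K,np.array(c['D'],float)).reshape(480,640,2)
    P=np.stack([p[...,0]*d,-p[...,1]*d,-d],-1)
    W=P@T[:3,:3].T+T[:3,3]; W[d<=0]=np.nan
    return W
def save(n,rgb): cv2.imwrite('pics/'+n+'.png',rgb[...,::-1])
E
python3 - <<'E'
from h import *
o=env.get_obs();print({k:np.round(v,3) for k,v in o.items()})
for cam in ['top','side']:
    rgb,d,c,T=look(cam);save(cam+'0',rgb);W=cloud(d,c,T);np.save(cam+'W.npy',W)
    print(cam,c['position'],c['orientation'])
    for q in ['long_barrel','short_barrel','lens_stand','column_stand','lever_tip','clamp_lever','driver','slide_box','fluid_bottle']:
        try:
            for r in env.cut_out(cam,q):
                m=r['region']; print(q,round(r['conf'],2),np.round(r['uv']),m.sum(),np.round(np.nanmedian(W[m],0),3),'zmax',np.round(np.nanpercentile(W[m][:,2],98),3))
        except Exception as e: print(q,e)
E
```

```text
{'time_s': np.float64(0.0), 'qpos': array([-63.707,  18.439,  -4.014,  83.173,   1.294,  78.54 ,  -3.261]), 'joint_velocities': array([ 0.058,  0.074,  0.011, -0.05 ,  0.022, -0.048, -0.017]), 'effort': array([-0.0000e+00, -4.9129e+01, -4.0400e-01, -3.1253e+01, -6.4000e-02,
        4.4000e-02,  0.0000e+00]), 'tool_pos': array([0.28 , 0.586, 0.229]), 'tool_rot': array([-1.79894e+02,  5.00000e-03,  1.54514e+02]), 'force': array([ 0.365, -0.799, -0.063]), 'wrist_torque': array([-0.004, -0.014,  0.003]), 'grip_width': np.float64(0.087)}
top [ 0.46091435 -0.09954572  0.94139616] [ 1.16059994e+01 -4.76071405e-02 -8.08837019e+01]
long_barrel 0.8 [426. 340.] 556 [ 0.496 -0.276  0.099] zmax 0.105
long_barrel 0.75 [484. 320.] 647 [ 0.541 -0.369  0.089] zmax 0.095
short_barrel 0.93 [380. 347.] 499 [ 0.473 -0.204  0.073] zmax 0.083
short_barrel 0.69 [145. 249.] 7141 [0.571 0.217 0.1  ] zmax 0.159
lens_stand 0.74 [204. 253.] 267 [0.572 0.106 0.098] zmax 0.147
lens_stand 0.69 [401. 346.] 2799 [ 0.482 -0.24   0.051] zmax 0.054
column_stand 0.71 [146. 248.] 7124 [0.571 0.218 0.1  ] zmax 0.159
lever_
[... 661 characters left out ...]
333166] [ 55.38559428  -0.77929562 -43.9186992 ]
long_barrel 0.96 [420. 382.] 1673 [ 0.531 -0.382  0.064] zmax 0.092
long_barrel 0.69 [340. 348.] 1234 [ 0.487 -0.288  0.083] zmax 0.102
lens_stand 0.8 [317. 369.] 5279 [ 0.466 -0.256  0.047] zmax 0.051
column_stand 0.78 [178. 199.] 5986 [0.563 0.2   0.081] zmax 0.156
lever_tip 0.68 [221. 198.] 330 [0.571 0.088 0.097] zmax 0.146
clamp_lever 0.72 [221. 197.] 293 [0.571 0.088 0.098] zmax 0.145
driver 0.58 [232. 312.] 866 [ 0.468 -0.071  0.02 ] zmax 0.026
slide_box 0.78 [306. 222.] 1199 [0.727 0.031 0.026] zmax 0.029
fluid_bottle 0.7 [390. 248.] 871 [ 0.756 -0.154  0.042] zmax 0.084
fluid_bottle 0.63 [181. 201.] 6024 [0.563 0.201 0.081] zmax 0.156
```

View pics/top0.png

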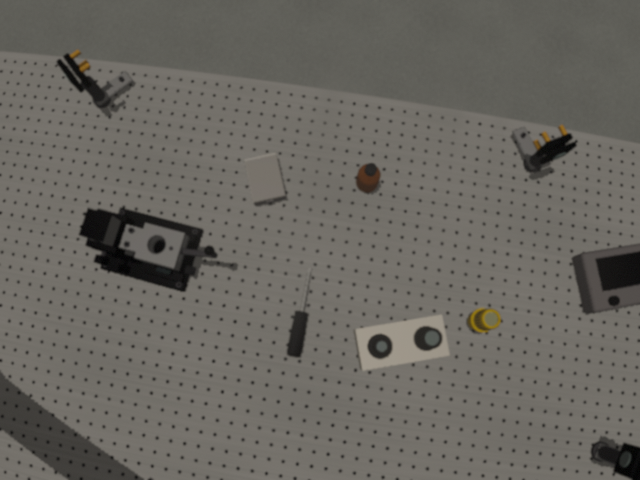

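```bash
python3 - <<'E'
from h import *
rgb=cv2.imread('pics/top0.png');W=np.load('topW.npy');S=np.load('sideW.npy')
def sel(W,z0,z1,x0,x1,y0,y1):
    return (W[...,2]>z0)&(W[...,2]<z1)&(W[...,0]>x0)&(W[...,0]<x1)&(W[...,1]>y0)&(W[...,1]<y1)
def rect(n,m,W):
    p=W[m][:,:2].astype(np.float32); print(n,len(p),cv2.minAreaRect(p*1000),np.round(np.median(W[m],0),4))
rect('standtop',sel(W,.044,.058,.40,.56,-.34,-.14),W)
m=sel(W,.092,.112,.46,.53,-.31,-.24);rect('long top',m,W)
m=sel(W,.074,.09,.44,.51,-.24,-.17);rect('short top',m,W)
m=sel(W,.105,.118,.48,.66,.10,.32);rect('head+carriage',m,W)
m=sel(W,.150,.17,.48,.66,.10,.36);rect('column top',m,W)
m=sel(W,.130,.155,.48,.66,.05,.16);rect('ball',m,W)
m=sel(S,.130,.155,.48,.66,.05,.16);rect('ball side',m,S)
m=sel(S,.092,.112,.46,.53,-.31,-.24);rect('long top s',m,S)
E
```

```text
standtop 2884 ((485.32635498046875, -243.75721740722656), (70.1922378540039, 151.38722229003906), 17.929527282714844) [ 0.4831 -0.2398  0.0512]
long top 372 ((497.0104675292969, -281.2301940917969), (31.872146606445312, 34.134681701660156), 7.310214042663574) [ 0.4974 -0.281   0.1011]
short top 247 ((472.5582580566406, -206.29595947265625), (27.36055564880371, 27.674245834350586), 69.8559341430664) [ 0.4725 -0.2064  0.0793]
head+carriage 2163 ((567.5765991210938, 222.43666076660156), (158.85275268554688, 87.4437026977539), 83.48746490478516) [0.5747 0.2029 0.1101]
column top 776 ((583.6910400390625, 272.5075988769531), (45.01498794555664, 47.18342971801758), 84.41382598876953) [0.5836 0.2721 0.158 ]
ball 83 ((574.5580444335938, 87.40888214111328), (14.247087478637695, 14.312801361083984), 54.8873291015625) [0.5737 0.0866 0.1441]
ball side 75 ((574.3131103515625, 86.25105285644531), (13.234820365905762, 14.072408676147461), 89.41118621826172) [0.5721 0.0846 0.1405]
long top s 481 ((495.743896484375, -281.9365539550781), (31.699926376342773, 33.81021499633789), 89.11628723144531) [ 0.4941 -0.2831  0.0988]
```

```bash
cat >> h.py <<'E'
def to(p,yaw):
    """shift and turn in tool axes from measured pose, tool-down"""
    o=env.get_obs(); M=rot(o['tool_rot']); s=M.T@(np.array(p)-o['tool_pos'])
    a=(-(yaw-o['tool_rot'][2])+180)%360-180
    return np.round(s,4),round(np.radians(a),4)
E
python3 - <<'E'
from h import *
c=env.calibration('wrist'); print(np.round(c['mount'],3),c['intrinsics'])
print(to([.50,.14,.33],84.4))
E
```

```text
[[ 0.     0.963  0.271  0.075]
 [ 1.    -0.    -0.    -0.002]
 [-0.     0.271 -0.963 -0.154]
 [ 0.     0.     0.     1.   ]] [[360.32108532   0.         317.66929997]
 [  0.         360.32108532 243.41695037]
 [  0.           0.           1.        ]]
(array([-0.3911, -0.3085, -0.0994]), np.float64(1.2237))
```

```bash
python3 - <<'E'
from h import *
print(to([.56,.17,.30],84.4))
E
```

```text
(array([-0.4324, -0.2556, -0.0694]), np.float64(1.2237))
```

Request:
{"api": "move_arm", "payload": {
  "steps": [
    [[-0.05, -0.03, -0.07], 0.1],
    [[-0.1, -0.06, -0.07], 0.25],
    [[-0.15, -0.09, -0.07], 0.4],
    [[-0.2, -0.12, -0.07], 0.55],
    [[-0.25, -0.15, -0.07], 0.7],
    [[-0.3, -0.18, -0.07], 0.85],
    [[-0.35, -0.21, -0.07], 1.0],
    [[-0.4, -0.24, -0.07], 1.12],
    [[-0.432, -0.256, -0.07], 1.224],
    [[-0.432, -0.256, -0.07], 1.224],
    [[-0.432, -0.256, -0.07], 1.224],
    [[-0.432, -0.256, -0.07], 1.224]
  ]
}}

```text
time_s: 2.5
tool_pos: [0.5587, 0.1722, 0.3004]
tool_rot: [-180.0, -0.0, 84.6]
force: [-0.1, -0.0, -0.6]
grip_width: 0.0872
```

```bash
python3 - <<'E'
from h import *
o=env.get_obs();print(o['tool_pos'],o['tool_rot'],o['qpos'],o['force'])
rgb,d,c,T=look('wrist');save('w1',rgb);W=cloud(d,c,T);np.save('w1W.npy',W)
def sel(z0,z1,x0,x1,y0,y1):
    return (W[...,2]>z0)&(W[...,2]<z1)&(W[...,0]>x0)&(W[...,0]<x1)&(W[...,1]>y0)&(W[...,1]<y1)
m=sel(.104,.114,.45,.7,.08,.35); print('head z',np.nanmedian(W[m],0),m.sum())
img=np.uint8(m)*255
cn,h=cv2.findContours(img,cv2.RETR_CCOMP,cv2.CHAIN_APPROX_NONE)
for k,(a,b) in enumerate(zip(cn,h[0])):
    if cv2.contourArea(a)>150:
        p=a.reshape(-1,2); q=W[p[:,1],p[:,0]]; q=q[~np.isnan(q[:,0])]
        print('hole' if b[3]>=0 else 'outer',cv2.contourArea(a),p.mean(0),cv2.minAreaRect((q[:,:2]*1000).astype(np.float32)),cv2.fitEllipse(a),np.median(q[:,2]))
m=sel(.134,.155,.5,.66,.03,.16);p=W[m];print('ball',len(p),p.mean(0),p.min(0),p.max(0))
m=sel(.150,.175,.48,.66,.2,.36);print('col',cv2.minAreaRect((W[m][:,:2]*1000).astype(np.float32)))
E
```

```text
[0.55867166 0.172158   0.30042697] [-1.79960833e+02 -4.13468767e-02  8.46024302e+01] [-37.5493878    9.01299818  20.38045318  87.25407412  -3.19643688
  84.31762148 -22.47985739] [-0.07336567 -0.04936747 -0.64158196]
head z [0.57335019 0.2077296  0.10917737] 6550
outer 6986.5 [334.12759171 154.1307815 ] ((576.9898071289062, 221.75320434570312), (156.8983612060547, 66.27406311035156), 84.52915954589844) ((334.55322265625, 131.4568634033203), (67.41285705566406, 301.1673278808594), 1.24922513961792) 0.11045285868027538
hole 793.5 [332.80898876 206.30337079] ((573.345703125, 183.28900146484375), (31.276363372802734, 31.18670082092285), 84.57427978515625) ((332.8735046386719, 206.34315490722656), (31.297470092773438, 32.36460494995117), 74.77965545654297) 0.10798188847089712
ball 220 [0.57329901 0.08996749 0.14288226] [0.56594945 0.08169903 0.13518244] [0.58076073 0.09585022 0.14733552]
col ((582.09326171875, 272.6170654296875), (41.20024490356445, 45.719295501708984), 84.62517547607422)
```

View pics/w1.png

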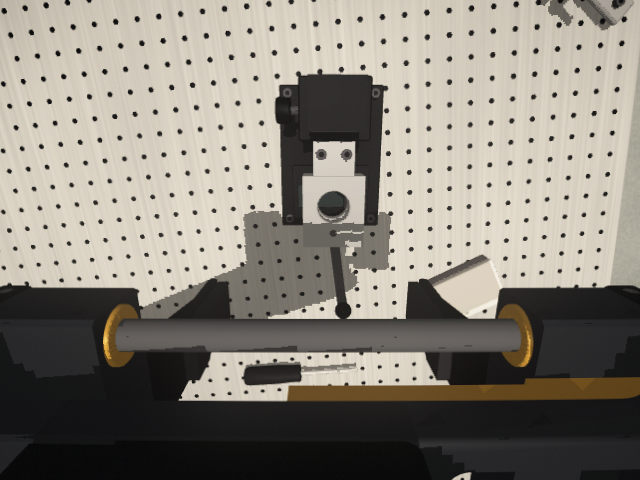

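```bash
python3 - <<'E'
from h import *
print(to([.497,-.281,.235],107.9))
E
```

```text
(array([-0.4567, -0.0187,  0.0653]), np.float64(-0.407))
```

Request:
{"api": "move_arm", "payload": {
  "steps": [
    [[-0.05, -0.002, 0.0], -0.05],
    [[-0.1, -0.004, 0.0], -0.1],
    [[-0.15, -0.006, 0.0], -0.15],
    [[-0.2, -0.008, 0.01], -0.2],
    [[-0.25, -0.01, 0.02], -0.25],
    [[-0.3, -0.012, 0.03], -0.3],
    [[-0.35, -0.014, 0.04], -0.35],
    [[-0.4, -0.016, 0.05], -0.4],
    [[-0.44, -0.018, 0.06], -0.407],
    [[-0.457, -0.019, 0.065], -0.407],
    [[-0.457, -0.019, 0.065], -0.407],
    [[-0.457, -0.019, 0.065], -0.407]
  ]
}}

```text
time_s: 4.05
tool_pos: [0.4968, -0.2814, 0.2357]
tool_rot: [180.0, -0.0, 107.8]
force: [0.4, 0.3, -0.5]
grip_width: 0.0867
```

```bash
python3 - <<'E'
from h import *
o=env.get_obs();print(o['tool_pos'],o['tool_rot'],o['qpos'],o['force'])
rgb,d,c,T=look('wrist');save('w2',rgb);W=cloud(d,c,T)
for r in env.cut_out('wrist','long_barrel'):
    m=r['region'];print(r['conf'],r['uv'],m.sum(),np.nanmedian(W[m],0))
def sel(z0,z1,x0,x1,y0,y1):
    return (W[...,2]>z0)&(W[...,2]<z1)&(W[...,0]>x0)&(W[...,0]<x1)&(W[...,1]>y0)&(W[...,1]<y1)
def circ(n,m):
    p=W[m]; (c,r)=cv2.minEnclosingCircle((p[:,:2]*1000).astype(np.float32)); print(n,len(p),c,r,p.mean(0), cv2.minAreaRect((p[:,:2]*1000).astype(np.float32)))
circ('long top',sel(.0985,.108,.45,.54,-.32,-.24))
circ('long shoulder',sel(.054,.06,.45,.54,-.32,-.25))
circ('short',sel(.075,.088,.43,.52,-.24,-.17))
circ('block',sel(.046,.053,.3,.6,-.4,-.1))
E
```

```text
[ 0.49681179 -0.28135694  0.23573173] [ 1.79950900e+02 -4.20754380e-02  1.07846299e+02] [-9.00272764  9.79702557 40.55593449 95.58526873 -6.58549797 77.02328176
 50.46913928] [ 0.44306771  0.2622255  -0.54382134]
0.95 [319.7, 226.3] 1855 [ 0.49388348 -0.27679426  0.0991879 ]
0.6 [329.1, 308.0] 820 [ 0.5356209  -0.36291129  0.04671455]
long top 1153 (495.54547119140625, -281.91473388671875) 17.048311233520508 [ 0.4954294  -0.28133897  0.10058005] ((495.6910400390625, -281.61285400390625), (33.331722259521484, 33.50384521484375), 16.95797348022461)
long shoulder 318 (495.41143798828125, -281.6080322265625) 20.886367797851562 [ 0.49174053 -0.27108046  0.05628806] ((492.9421691894531, -275.01739501953125), (40.91319274902344, 27.253250122070312), 19.150592803955078)
short 919 (470.8636169433594, -206.39828491210938) 13.994996070861816 [ 0.47090288 -0.20626549  0.0784825 ] ((470.9646301269531, -206.33670043945312), (27.259313583374023, 27.179244995117188), 61.94140625)
block 8725 (493.88592529296875, -276.90509033203125) 114.94233703613281 [ 0.48206061 -0.23937516  0.05012914] ((493.997802734375, -276.8813171386719), (70.30304718017578, 219.83657836914062), 18.123315811157227)
```

View pics/w2.png

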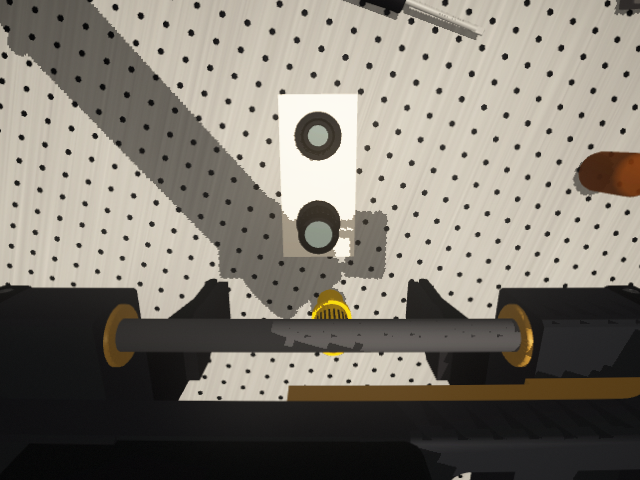

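Request:
{"api": "move_arm", "payload": {
  "steps": [
    [[0, -0.001, 0.05], 0],
    [[0, -0.001, 0.1], 0],
    [[0, -0.001, 0.13], 0],
    [[0, -0.001, 0.15], 0],
    [[0, -0.001, 0.16], 0],
    [[0, -0.001, 0.164], 0],
    [[0, -0.001, 0.164], 0],
    [[0, -0.001, 0.164], 0]
  ]
}}

```text
time_s: 5.15
tool_pos: [0.4956, -0.2838, 0.0725]
tool_rot: [179.9, 0.1, 107.7]
force: [0.9, -0.2, -0.4]
grip_width: 0.0871
```

Request:
{"api": "move_arm", "payload": {
  "steps": [
    [[0, 0, 0], 0],
    [[0, 0, 0], 0],
    [[0, 0, 0], 0],
    [[0, 0, 0], 0],
    [[0, 0, 0], 0],
    [[0, 0, 0], 0],
    [[0, 0, 0], 0],
    [[0, 0, 0], 0]
  ],
  "hand": 1,
  "squeeze": 25
}}

```text
time_s: 6.15
tool_pos: [0.4957, -0.2832, 0.0717]
tool_rot: [179.9, 0.0, 107.7]
force: [1.9, 1.0, -0.1]
grip_width: 0.0334
```

Request:
{"api": "move_arm", "payload": {
  "steps": [
    [[0, 0, -0.01], 0],
    [[0, 0, -0.04], 0],
    [[0, 0, -0.08], 0],
    [[0, 0, -0.12], 0],
    [[0, 0, -0.16], 0],
    [[0, 0, -0.178], 0],
    [[0, 0, -0.178], 0],
    [[0, 0, -0.178], 0]
  ]
}}

```text
time_s: 7.15
tool_pos: [0.4939, -0.2829, 0.2476]
tool_rot: [-179.8, -0.1, 107.7]
force: [0.2, 0.2, -2.0]
grip_width: 0.0334
```

```bash
python3 - <<'E'
from h import *
o=env.get_obs();print(o['force'],o['grip_width'])
print(to([.5733,.1833,.25],84.6))
E
```

```text
[ 0.24802887  0.21551685 -1.97825632] 0.033416395870218496
(array([ 0.42  ,  0.2174, -0.0021]), np.float64(0.4032))
```

Request:
{"api": "move_arm", "payload": {
  "steps": [
    [[0.02, 0.01, 0], 0.02],
    [[0.06, 0.03, 0], 0.06],
    [[0.105, 0.054, 0], 0.1],
    [[0.15, 0.078, 0], 0.15],
    [[0.195, 0.101, 0], 0.2],
    [[0.24, 0.124, 0], 0.24],
    [[0.285, 0.148, 0], 0.28],
    [[0.33, 0.171, 0], 0.32],
    [[0.37, 0.191, 0], 0.36],
    [[0.4, 0.207, 0], 0.39],
    [[0.415, 0.215, 0], 0.403],
    [[0.42, 0.217, 0], 0.403],
    [[0.42, 0.217, 0], 0.403],
    [[0.42, 0.217, 0], 0.403]
  ]
}}

```text
time_s: 8.9
tool_pos: [0.5742, 0.1806, 0.2497]
tool_rot: [180.0, 0.0, 84.5]
force: [-0.1, -0.0, -1.3]
grip_width: 0.0332
```

```bash
python3 - <<'E'
from h import *
o=env.get_obs();print(o['tool_pos'],o['tool_rot'],o['force'],o['grip_width'])
rgb,d,c,T=look('wrist');save('w3',rgb);W=cloud(d,c,T)
M=rot(o['tool_rot'])
def sel(z0,z1,x0,x1,y0,y1):
    return (W[...,2]>z0)&(W[...,2]<z1)&(W[...,0]>x0)&(W[...,0]<x1)&(W[...,1]>y0)&(W[...,1]<y1)
m=sel(.104,.114,.45,.7,.08,.35)
cn,h=cv2.findContours(np.uint8(m)*255,cv2.RETR_CCOMP,cv2.CHAIN_APPROX_NONE)
for a,b in zip(cn,h[0]):
    if cv2.contourArea(a)>100:
        p=a.reshape(-1,2);q=W[p[:,1],p[:,0]];q=q[~np.isnan(q[:,0])]
        print('hole' if b[3]>=0 else 'outer',cv2.contourArea(a),p.mean(0),cv2.minAreaRect((q[:,:2]*1000).astype(np.float32)))
for r in env.cut_out('wrist','long_barrel'):
    m=r['region'];P=W[m];P=P[~np.isnan(P[:,0])];L=(P-o['tool_pos'])@M
    print(r['conf'],r['uv'],m.sum(),np.median(P,0),'tool',L.min(0),L.max(0))
rs,d,c,T=look('side');save('s3',rs[100:330,60:360].repeat(2,0).repeat(2,1))
E
```

```text
[0.57416146 0.1806254  0.24973687] [1.79983719e+02 2.69288866e-02 8.44733236e+01] [-0.0990201  -0.01912066 -1.33145219] 0.03323006268687596
outer 6429.5 [317.78266494 168.28848642] ((577.2978515625, 225.6997833251953), (148.80030822753906, 66.33625793457031), 84.5157241821289)
```

View pics/w3.png

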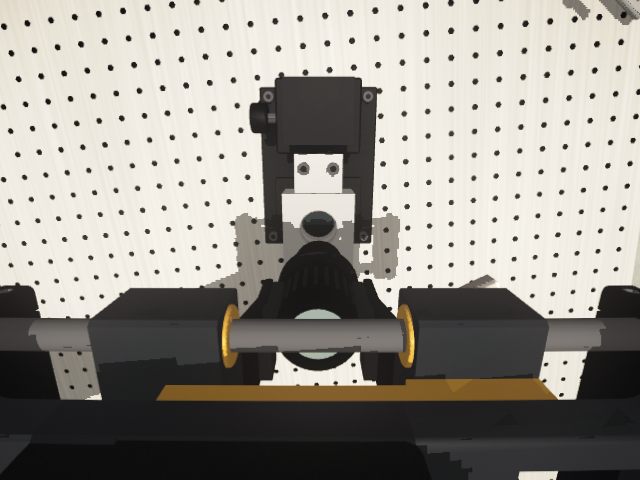

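```bash
python3 - <<'E'
from h import *
from scipy.optimize import least_squares
o=env.get_obs()
rgb,d,c,T=look('wrist');W=cloud(d,c,T);M=rot(o['tool_rot']);L=(W-o['tool_pos'])@M
m=(np.abs(L[...,0])<.03)&(np.abs(L[...,1])<.024)&(L[...,2]>-.04)&(L[...,2]<.07)
for z0,z1,r in [(.006,.013,.017),(.0165,.0215,.021),(.026,.034,.015),(.034,.042,.015),(.042,.056,.015)]:
    P=L[m&(L[...,2]>z0)&(L[...,2]<z1)]
    # outer silhouette side surface: keep points near radius r
    P=P[np.abs(np.hypot(P[:,0]-.0014,P[:,1])-r)<.003]
    if len(P)<10: print(z0,len(P));continue
    s=least_squares(lambda a:np.hypot(P[:,0]-a[0],P[:,1]-a[1])-r,[0,0],loss='soft_l1',f_scale=.0005)
    print(z0,len(P),np.round(s.x*1000,2),'ext',P.min(0),P.max(0))
P=L[m];print(np.histogram(P[:,2],bins=np.arange(-.04,.071,.005)))
# bore rim: head-top mask edge around expected centre
h=(W[...,2]>.105)&(W[...,2]<.113); 
n=cv2.dilate(np.uint8((W[...,2]<.103)),np.ones((3,3)))>0
r=np.hypot(W[...,0]-.5733,W[...,1]-.1833)
e=h&n&(r>.012)&(r<.019)&(W[...,1]>.180); Q=W[e]
s=least_squares(lambda a:np.hypot(Q[:,0]-a[0],Q[:,1]-a[1])-.0157,[.573,.183],loss='soft_l1',f_scale=.0005)
print('bore',len(Q),s.x,Q.min(0),Q.max(0))
print('barrel world offs for (1.4,0):',M@[.0014,0,0])
E
```

```text
0.006 282 [ 0.39 -1.13] ext [ 0.00441974 -0.01833615  0.00601154] [0.01779847 0.0187333  0.01298225]
0.0165 218 [ 0.21 -1.05] ext [ 0.00559371 -0.02131498  0.01650201] [0.02163655 0.01788953 0.0214915 ]
0.026 0
0.034 2
0.042 195 [ 0.18 -0.98] ext [ 0.00792778 -0.01372765  0.04283782] [0.01552384 0.01183233 0.0559784 ]
(array([  95, 1012, 1921,  566,  661,  506,  451,  414,  337,  264,  304,
        845,   62,    0,    0,    0,   23,   70,   86,   64,    0,    0]), array([-4.00000000e-02, -3.50000000e-02, -3.00000000e-02, -2.50000000e-02,
       -2.00000000e-02, -1.50000000e-02, -1.00000000e-02, -5.00000000e-03,
       -2.08166817e-17,  5.00000000e-03,  1.00000000e-02,  1.50000000e-02,
        2.00000000e-02,  2.50000000e-02,  3.00000000e-02,  3.50000000e-02,
        4.00000000e-02,  4.50000000e-02,  5.00000000e-02,  5.50000000e-02,
        6.00000000e-02,  6.50000000e-02,  7.00000000e-02]))
bore 79 [0.57328614 0.18368656] [0.55751765 0.18015573 0.1052275 ] [0.58894558 0.1997256  0.110504  ]
barrel world offs for (1.4,0): [1.33507247e-04 1.39361965e-03 2.97972277e-07]
```

View pics/s3.png

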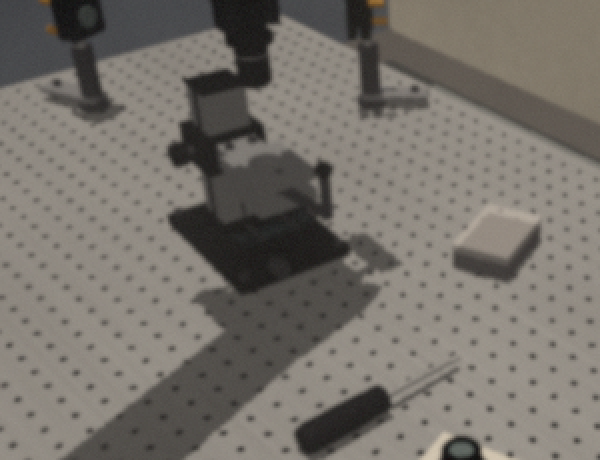

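Request:
{"api": "move_arm", "payload": {
  "steps": [
    [[0.003, 0, 0.02], 0],
    [[0.003, 0, 0.04], 0],
    [[0.003, 0, 0.055], 0],
    [[0.003, 0, 0.065], 0],
    [[0.003, 0, 0.068], 0],
    [[0.003, 0, 0.068], 0],
    [[0.003, 0, 0.068], 0],
    [[0.003, 0, 0.068], 0]
  ]
}}

```text
time_s: 10.1
tool_pos: [0.5746, 0.1857, 0.1822]
tool_rot: [179.9, -0.0, 84.6]
force: [-0.1, 0.8, -3.4]
grip_width: 0.0332
```

```bash
python3 - <<'E'
from h import *
o=env.get_obs();print(o['tool_pos'],o['tool_rot'],o['force'],o['wrist_torque'])
M=rot(o['tool_rot']);print('target shift (bore meas - barrel meas)',M.T@(np.array([.5733,.1836,o['tool_pos'][2]])-o['tool_pos'])-[.0003,-.0011,0])
E
```

```text
[0.57457542 0.18572877 0.18220132] [ 1.79943282e+02 -3.67193696e-02  8.46121308e+01] [-0.11795091  0.80988495 -3.42136077] [-0.09629581  0.09426464 -0.02103776]
target shift (bore meas - barrel meas) [-2.53912257e-03  3.01036555e-05 -2.49410787e-06]
```

Request:
{"api": "move_arm", "payload": {
  "steps": [
    [[-0.0025, 0, 0], 0],
    [[-0.0025, 0, 0], 0],
    [[-0.0025, 0, 0], 0],
    [[-0.0025, 0, 0], 0]
  ]
}}

```text
time_s: 10.6
tool_pos: [0.574, 0.1832, 0.1816]
tool_rot: [180.0, -0.0, 84.6]
force: [1.0, -0.0, -2.5]
grip_width: 0.0333
```

```bash
python3 - <<'E'
from h import *
from scipy.optimize import least_squares
o=env.get_obs();print(o['tool_pos'],o['tool_rot'],o['force'])
rgb,d,c,T=look('wrist');save('w4',rgb[150:350,200:440].repeat(3,0).repeat(3,1));W=cloud(d,c,T);M=rot(o['tool_rot']);L=(W-o['tool_pos'])@M
for z0,z1,r in [(.006,.013,.017),(.0165,.0215,.021),(.026,.04,.015),(.042,.058,.015)]:
    P=L[(L[...,2]>z0)&(L[...,2]<z1)&(np.abs(np.hypot(L[...,0],L[...,1]+.001)-r)<.003)]
    if len(P)<10: print(z0,len(P));continue
    s=least_squares(lambda a:np.hypot(P[:,0]-a[0],P[:,1]-a[1])-r,[0,0],loss='soft_l1',f_scale=.0005);print(z0,len(P),np.round(s.x*1000,2))
h=(W[...,2]>.106)&(W[...,2]<.112); n=cv2.dilate(np.uint8((W[...,2]<.103)),np.ones((3,3)))>0
r=np.hypot(W[...,0]-.5733,W[...,1]-.1836);e=h&n&(r>.013)&(r<.019)&(W[...,1]>.18);Q=W[e]
print(len(Q))
if len(Q)>8:
    s=least_squares(lambda a:np.hypot(Q[:,0]-a[0],Q[:,1]-a[1])-.0157,[.573,.183],loss='soft_l1',f_scale=.0005)
    print('bore',s.x,'tool',M.T@(np.r_[s.x,.109]-o['tool_pos']))
# head outline sides: y tool extents of top plane
H=L[h&(L[...,0]>.015)&(L[...,0]<.03)];print('head sides tool y',np.percentile(H[:,1],[1,99]),len(H))
E
```

```text
[0.57402603 0.18320467 0.18161083] [ 1.79992003e+02 -8.21011341e-03  8.46180063e+01] [ 0.98637498 -0.02306631 -2.51362443]
0.006 290 [ 0.38 -1.19]
0.0165 226 [ 0.12 -1.07]
0.026 0
0.042 230 [ 0.16 -1.04]
90
bore [0.57345714 0.18346452] tool [ 0.00019494 -0.00060089  0.07261077]
head sides tool y [-0.02997292  0.02874428] 2136
```

View pics/w4.png

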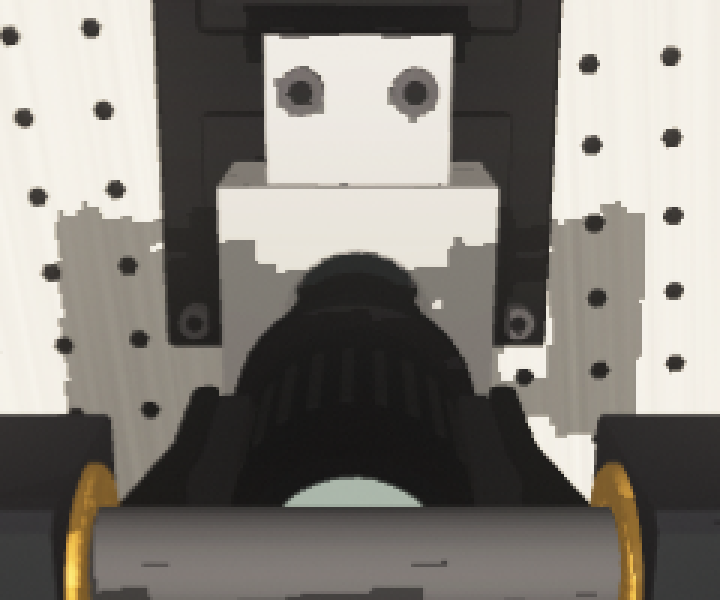

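Request:
{"api": "move_arm", "payload": {
  "steps": [
    [[0, 0.0003, 0.003], 0],
    [[0, 0.0003, 0.006], 0],
    [[0, 0.0003, 0.008], 0],
    [[0, 0.0003, 0.01], 0],
    [[0, 0.0003, 0.012], 0],
    [[0, 0.0003, 0.014], 0],
    [[0, 0.0003, 0.015], 0],
    [[0, 0.0003, 0.016], 0],
    [[0, 0.0003, 0.016], 0]
  ]
}}

```text
time_s: 11.78
tool_pos: [0.5743, 0.1831, 0.1655]
tool_rot: [-180.0, -0.0, 84.6]
force: [0.3, 0.1, -1.4]
grip_width: 0.0334
```

Request:
{"api": "move_arm", "payload": {
  "steps": [
    [[0, 0, 0.002], 0],
    [[0, 0, 0.004], 0],
    [[0, 0, 0.006], 0],
    [[0, 0, 0.008], 0],
    [[0, 0, 0.01], 0],
    [[0, 0, 0.012], 0],
    [[0, 0, 0.014], 0],
    [[0, 0, 0.016], 0],
    [[0, 0, 0.016], 0]
  ]
}}

```text
time_s: 12.9
tool_pos: [0.5742, 0.1831, 0.1494]
tool_rot: [-180.0, 0.0, 84.6]
force: [-0.1, -0.1, -2.3]
grip_width: 0.0335
```

Request:
{"api": "move_arm", "payload": {
  "steps": [
    [[0, 0, 0.002], 0],
    [[0, 0, 0.004], 0],
    [[0, 0, 0.006], 0],
    [[0, 0, 0.008], 0],
    [[0, 0, 0.01], 0],
    [[0, 0, 0.012], 0],
    [[0, 0, 0.013], 0],
    [[0, 0, 0.014], 0],
    [[0, 0, 0.015], 0],
    [[0, 0, 0.015], 0]
  ]
}}

```text
time_s: 14.15
tool_pos: [0.5742, 0.1831, 0.1345]
tool_rot: [-180.0, 0.0, 84.6]
force: [-0.4, -0.0, -2.0]
grip_width: 0.0337
```

Now the last few mm, feeling for the shoulder.

Request:
{"api": "move_arm", "payload": {
  "steps": [
    [[0, 0, 0.0005], 0],
    [[0, 0, 0.001], 0],
    [[0, 0, 0.0015], 0],
    [[0, 0, 0.002], 0],
    [[0, 0, 0.0025], 0],
    [[0, 0, 0.003], 0],
    [[0, 0, 0.003], 0]
  ]
}}

```text
time_s: 15.02
tool_pos: [0.5743, 0.1831, 0.1315]
tool_rot: [-180.0, -0.0, 84.6]
force: [0.0, 0.1, -2.6]
grip_width: 0.0335
```

Request:
{"api": "move_arm", "payload": {
  "steps": [
    [[0, 0, 0.0004], 0],
    [[0, 0, 0.0008], 0],
    [[0, 0, 0.0012], 0],
    [[0, 0, 0.0016], 0],
    [[0, 0, 0.002], 0],
    [[0, 0, 0.002], 0]
  ]
}}

```text
time_s: 15.78
tool_pos: [0.5744, 0.1831, 0.1307]
tool_rot: [180.0, -0.0, 84.6]
force: [-3.5, -1.1, 5.9]
grip_width: 0.0334
```

Request:
{"api": "move_arm", "payload": {
  "steps": [
    [[0, 0, 0], 0],
    [[0, 0, 0], 0],
    [[0, 0, 0], 0],
    [[0, 0, 0], 0]
  ],
  "hand": -1
}}

```text
time_s: 16.27
tool_pos: [0.5743, 0.1832, 0.1294]
tool_rot: [180.0, 0.0, 84.6]
force: [-0.1, 0.1, 0.1]
grip_width: 0.0658
```

Request:
{"api": "move_arm", "payload": {
  "steps": [
    [[0, 0, -0.01], 0],
    [[0, 0, -0.03], 0],
    [[0, 0, -0.07], 0],
    [[0, 0, -0.11], 0],
    [[0, 0, -0.12], 0],
    [[0, 0, -0.12], 0],
    [[0, 0, -0.12], 0]
  ]
}}

```text
time_s: 17.15
tool_pos: [0.5735, 0.1829, 0.2483]
tool_rot: [-179.9, 0.1, 84.6]
force: [-0.9, 0.6, 0.3]
grip_width: 0.0873
```

```bash
python3 - <<'E'
from h import *
o=env.get_obs();print(o['tool_pos'],o['tool_rot'],o['force'],o['grip_width'])
rgb,d,c,T=look('wrist');save('w5',rgb);W=cloud(d,c,T)
def sel(z0,z1,x0,x1,y0,y1):
    return (W[...,2]>z0)&(W[...,2]<z1)&(W[...,0]>x0)&(W[...,0]<x1)&(W[...,1]>y0)&(W[...,1]<y1)
m=sel(.153,.17,.54,.61,.15,.22);p=W[m];print('barrel top',len(p),np.median(p,0),cv2.minEnclosingCircle((p[:,:2]*1000).astype(np.float32)))
m=sel(.112,.118,.54,.61,.15,.22);p=W[m];print('shoulder',len(p),np.median(p,0) if len(p) else 0)
x=np.array([.094,.9956]);y=np.array([-.9956,.094]);b=np.array([.5733,.1835]);piv=b-.0257*x
for t in [.1,.13,.7,1.4,1.571]: print(t,piv-.07*np.cos(t)*x-.07*np.sin(t)*y)
E
```

```text
[0.57354607 0.18294268 0.24826243] [-1.79889145e+02  5.72069673e-02  8.46199569e+01] [-0.86885519  0.59973718  0.31077975] 0.08725174541140068
barrel top 1788 [0.57324679 0.18463427 0.15894136] ((573.1898193359375, 183.78753662109375), 17.246051788330078)
shoulder 429 [0.57494724 0.1973862  0.11515186]
0.1 [0.57129466 0.08791235]
0.13 [0.57339419 0.08795616]
0.7 [0.61074836 0.10037075]
1.4 [0.63844378 0.13958347]
1.571 [0.64057754 0.15134727]
```

View pics/w5.png

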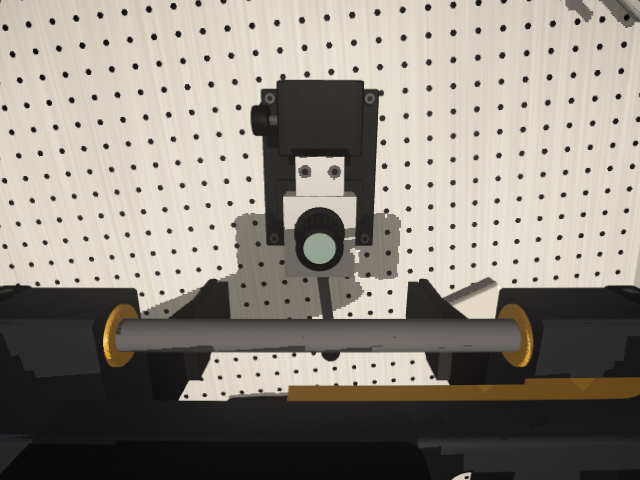

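Request:
{"api": "move_arm", "payload": {
  "steps": [
    [[-0.04, -0.01, 0], 0],
    [[-0.08, -0.02, 0], 0],
    [[-0.094, -0.026, 0], 0],
    [[-0.094, -0.026, 0.01], 0],
    [[-0.094, -0.026, 0.05], 0],
    [[-0.094, -0.026, 0.09], 0],
    [[-0.094, -0.026, 0.115], 0],
    [[-0.094, -0.026, 0.125], 0],
    [[-0.094, -0.026, 0.125], 0],
    [[-0.094, -0.026, 0.125], 0]
  ],
  "hand": 1
}}

```text
time_s: 18.45
tool_pos: [0.5405, 0.0926, 0.1256]
tool_rot: [179.9, -0.0, 84.6]
force: [-0.3, 0.6, 0.8]
grip_width: 0.0018
```

```bash
python3 - <<'E'
from h import *
o=env.get_obs();print(o['tool_pos'],o['tool_rot'],o['force'])
M=rot(o['tool_rot']);b=np.array([.5733,.1835,.124])
r=M.T@(o['tool_pos']-b);print('tool rel bore',r)
for ph in np.arange(-.3,1.36,.1):
    th=max(0,ph+.3);p=[-.0257-.073*np.cos(ph),.073*np.sin(ph)]
    print(round(ph,1),np.round(p-r[:2],4),round(-th,2))
E
```

```text
[0.5405205  0.0925514  0.12558843] [ 1.79895793e+02 -4.68532718e-02  8.46430500e+01] [-0.25622149  0.57914678  0.75336003]
tool rel bore [-0.09361035 -0.02414228 -0.0017089 ]
-0.3 [-0.0018  0.0026] 0
-0.2 [-0.0036  0.0096] -0.1
-0.1 [-0.0047  0.0169] -0.2
0.0 [-0.0051  0.0241] -0.3
0.1 [-0.0047  0.0314] -0.4
0.2 [-0.0036  0.0386] -0.5
0.3 [-0.0018  0.0457] -0.6
0.4 [0.0007 0.0526] -0.7
0.5 [0.0038 0.0591] -0.8
0.6 [0.0077 0.0654] -0.9
0.7 [0.0121 0.0712] -1.0
0.8 [0.0171 0.0765] -1.1
0.9 [0.0225 0.0813] -1.2
1.0 [0.0285 0.0856] -1.3
1.1 [0.0348 0.0892] -1.4
1.2 [0.0415 0.0922] -1.5
1.3 [0.0484 0.0945] -1.6
```

Request:
{"api": "move_arm", "payload": {
  "steps": [
    [[-0.002, 0.003, 0], 0],
    [[-0.0036, 0.0096, 0], -0.1],
    [[-0.0047, 0.0169, 0], -0.2],
    [[-0.005, 0.0241, 0], -0.3],
    [[-0.0047, 0.0314, 0], -0.4],
    [[-0.0036, 0.0386, 0], -0.5],
    [[-0.0018, 0.0457, 0], -0.6],
    [[0.0007, 0.0526, 0], -0.7],
    [[0.0038, 0.0591, 0], -0.8],
    [[0.0077, 0.0654, 0], -0.9],
    [[0.0121, 0.0712, 0], -1.0],
    [[0.0171, 0.0765, 0], -1.1],
    [[0.0225, 0.0813, 0], -1.2],
    [[0.0225, 0.0813, 0], -1.2]
  ]
}}

```text
time_s: 20.2
tool_pos: [0.6235, 0.1064, 0.1253]
tool_rot: [180.0, 0.1, 153.3]
force: [-0.3, 0.1, 0.4]
grip_width: 0.0006
```

```bash
python3 - <<'E'
from h import *
o=env.get_obs();print(o['tool_pos'],o['tool_rot'],o['force'])
M=R.from_euler('xyz',[180,0,84.6],degrees=True).as_matrix();b=np.array([.5733,.1835,.124])
r=M.T@(o['tool_pos']-b);print('rel bore',r,'phi',np.arctan2(r[1],-(r[0]+.0257)),np.hypot(r[1],r[0]+.0257))
rgb,d,c,T=look('top');W=cloud(d,c,T)
m=(W[...,2]>.13)&(W[...,2]<.152)&(np.abs(np.hypot(W[...,0]-.571,W[...,1]-.158)-.07)<.014)
for p in W[m][::8]: q=M.T@(p-b);print(np.round(p,3),round(np.arctan2(q[1],-(q[0]+.0257)),2))
E
```

```text
[0.62349535 0.1064401  0.12526421] [1.79951347e+02 7.02454359e-02 1.53283911e+02] [-0.31173711  0.14488616  0.37717087]
rel bore [-0.07199411  0.05722456 -0.00126421] phi 0.890597576491003 0.0736056699489831
```

Request:
{"api": "move_arm", "payload": {
  "steps": [
    [[-0.001, 0.0036, 0], -0.05],
    [[-0.0018, 0.0072, 0], -0.1],
    [[-0.0024, 0.0108, 0], -0.15],
    [[-0.0029, 0.0143, 0], -0.2],
    [[-0.0031, 0.018, 0], -0.25],
    [[-0.0033, 0.0216, 0], -0.3],
    [[-0.0033, 0.0216, 0], -0.3]
  ]
}}

```text
time_s: 21.12
tool_pos: [0.6357, 0.1238, 0.125]
tool_rot: [-180.0, 0.1, 170.4]
force: [1.0, -1.3, 1.0]
grip_width: 0.0005
```

```bash
python3 - <<'E'
from h import *
o=env.get_obs();print(o['tool_pos'],o['tool_rot'],o['force'])
M=R.from_euler('xyz',[180,0,84.6],degrees=True).as_matrix();b=np.array([.5733,.1835,.124])
r=M.T@(o['tool_pos']-b);print('rel bore',r,'phi',np.arctan2(r[1],-(r[0]+.0257)))
rgb,d,c,T=look('side');save('s6',rgb[100:330,60:360].repeat(2,0).repeat(2,1));W=cloud(d,c,T)
for r in env.cut_out('side','lever_tip'): print(r['conf'],r['uv'],np.nanmedian(W[r['region']],0))
E
```

```text
[0.63573327 0.12382738 0.12501818] [-1.79986131e+02  7.13816373e-02  1.70421268e+02] [ 0.98564702 -1.26420568  0.97710921]
rel bore [-0.0535323   0.06777188 -0.00101818] phi 1.1811203076404455
0.75 [227.3, 188.3] [0.6209909  0.14283657 0.09379654]
```

View pics/s6.png

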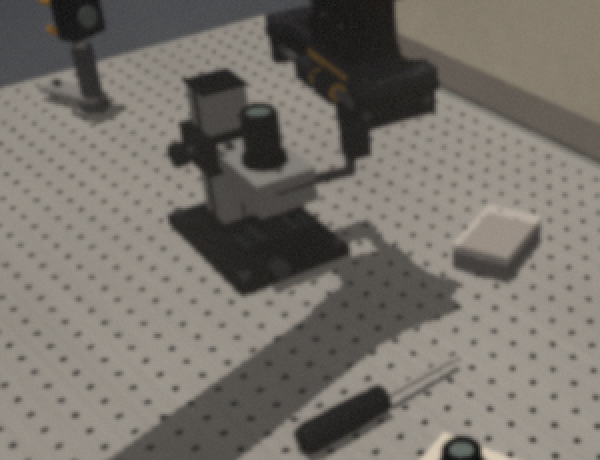

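Request:
{"api": "move_arm", "payload": {
  "steps": [
    [[0, 0.002, 0], 0],
    [[0, 0.004, 0], 0],
    [[0, 0.006, 0], -0.04],
    [[0.0005, 0.007, 0], -0.07],
    [[0.0005, 0.007, 0], -0.07]
  ]
}}

```text
time_s: 21.85
tool_pos: [0.6358, 0.132, 0.1245]
tool_rot: [180.0, -0.0, 174.6]
force: [1.2, -2.0, -0.2]
grip_width: 0.0004
```

Request:
{"api": "move_arm", "payload": {
  "steps": [
    [[0, 0.001, 0], 0],
    [[0, 0.002, 0], 0],
    [[0, 0.003, 0], 0],
    [[0, 0.004, 0], 0],
    [[0, 0.004, 0], 0]
  ]
}}

```text
time_s: 22.48
tool_pos: [0.6364, 0.135, 0.1246]
tool_rot: [-180.0, 0.0, 174.5]
force: [1.8, -2.8, 0.7]
grip_width: 0.0004
```

Request:
{"api": "move_arm", "payload": {
  "steps": [
    [[0, 0.001, 0], 0],
    [[0, 0.002, 0], 0],
    [[0, 0.003, 0], 0],
    [[0, 0.004, 0], 0],
    [[0, 0.004, 0], 0]
  ]
}}

```text
time_s: 23.1
tool_pos: [0.6365, 0.1354, 0.1245]
tool_rot: [-179.7, -0.1, 174.4]
force: [-0.5, -9.2, 2.7]
grip_width: 0.0006
```

Request:
{"api": "move_arm", "payload": {
  "steps": [
    [[0, -0.01, 0], 0],
    [[0, -0.03, 0], 0],
    [[0, -0.04, 0], 0],
    [[0, -0.04, -0.03], 0],
    [[0, -0.04, -0.08], 0],
    [[0, -0.04, -0.12], 0],
    [[-0.04, -0.08, -0.15], 0],
    [[-0.04, -0.12, -0.16], 0],
    [[-0.04, -0.12, -0.16], 0],
    [[-0.04, -0.12, -0.16], 0]
  ]
}}

```text
time_s: 24.35
tool_pos: [0.6649, 0.017, 0.2842]
tool_rot: [179.9, -0.0, 174.6]
force: [0.1, 0.9, 0.5]
grip_width: 0.0003
```

```bash
python3 - <<'E'
from h import *
o=env.get_obs();print(o['tool_pos'],o['force'])
M=R.from_euler('xyz',[180,0,84.6],degrees=True).as_matrix();b=np.array([.5733,.1835,.124])
for cam in ['side','top']:
    rgb,d,c,T=look(cam);W=cloud(d,c,T)
    m=(W[...,2]>.130)&(W[...,2]<.152)&(np.hypot(W[...,0]-.638,W[...,1]-.15)<.025);p=W[m]
    if len(p): q=M.T@(p.mean(0)-b);print(cam,'ball',len(p),p.mean(0),np.arctan2(q[1],-(q[0]+.0257)))
    m=(W[...,2]>.152)&(W[...,2]<.168)&(np.hypot(W[...,0]-.573,W[...,1]-.183)<.025);p=W[m];print('barrel top',len(p),np.median(p,0),cv2.minEnclosingCircle((p[:,:2]*1000).astype(np.float32)))
    if cam=='side': save('s7',rgb[100:330,60:360].repeat(2,0).repeat(2,1))
E
```

```text
[0.66485401 0.01695054 0.28422532] [0.1140275  0.91497501 0.45240148]
side ball 60 [0.63940375 0.14834708 0.13975895] 1.5263224917986127
barrel top 202 [0.57193626 0.18083774 0.158387  ] ((573.6097412109375, 181.87046813964844), 19.111806869506836)
barrel top 0 [nan nan nan] ((0.0, 0.0), 0.0)
  return _methods._mean(a, axis=axis, dtype=dtype,
  ret = um.true_divide(
```

View pics/s7.png

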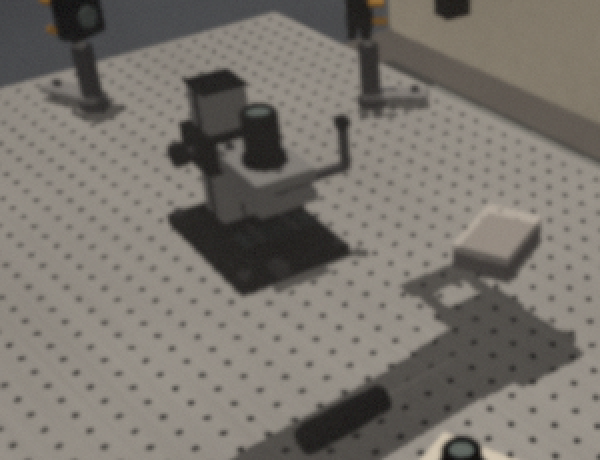

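The side view shows the barrel seated upright with its shoulder on the clamp, at about (262,140). The lever is swung round, with its ball at (342,120), and the gripper is clear.

```bash
python3 -c "
from cell import env
print(env.sign_off())"
```

```text
the job is handed in; nothing more can be done
None
```

The long barrel is home in the column stand's clamp and the lever is locked. I handed the job in with the arm clear, at about 24.5 s on the robot's clock (limit 64 s).

**What I did:** I gripped the black long barrel at 25 N, lowered it into the bore, and felt its shoulder touch at about 6 N. After releasing it, I pushed the lever round with shut fingers until it stopped moving at about 9 N, then backed away.

**Last checks:**
- **Seating:** before locking, the wrist camera put the shoulder's top at 115 mm, which is the clamp top at 109 mm plus the 6 mm shoulder. The barrel's axis was within about 0.5 mm of the bore's.
- **After locking:** the side camera still shows the barrel upright and seated. It read the axis about 1.6 mm from the bore, but that is a coarse view of one side.
- **Lever:** measured at about 1.53 rad; 1.3 is needed.
- **Failed check:** the top camera gave no reading of the barrel or the lever ball at the end, so those final values rest on the side camera and the felt stop. I think the arm was blocking its view.
- **Not re-measured:** I did not measure the short barrel, driver, slide box or bottle again at the end. No move was planned to touch them, and no unexpected contact force showed.

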